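Line up a lid's hinge leaf on the sprung fitting jig

TASK

Pick up the small wooden lid by its bar grip, bring it over the hinge fitting jig and press it down on the sprung pad until the pad is fully down, so that the lid's two hinge knuckles mesh between the three knuckles on the jamb block and all the holes line up for the pin. Finish while still gripping the lid and holding it pressed there, square and level: do not let go. Leave the pin and everything else on the bench where it is.

Things in the scene. Friction and masses are not known exactly. Their poses are not given: they have to be found in the camera images.
- lid_grip (a point): centre of the upright wooden bar grip (22 mm thick along x, 80 mm long along y, 45 mm tall) in the middle of the loose lid's top. 43 mm above the lid's underside, 25 mm above the board's top, 20 mm below the bar's top. Axes are the lid's: +x to the edge with the hinge knuckles, y along that edge, z up.
- lid: loose wooden lid, board 110 (x) x 120 (y) x 18 mm, about 0.35 kg, flat on the bench at the start with the grip up; origin at the centre of its underside, axes as for lid_grip
- lid_holes (a point): point on the hinge line of the lid's steel leaf, midway between its two knuckles: 68 mm along lid +x from lid_grip and 25 mm below it. Knuckles are tubes along y, 20 mm outside, 13 mm hole, 19 mm long, centred 22 mm either side of this point, outside the board's edge (13 mm from the hinge line). Axes are the lid's.
- jamb_holes (a point): on the jig's fixed hinge line, centre of the middle of its 3 knuckles (tubes 20 mm outside, 13 mm hole, 20 mm long, at -44, 0, +44 mm along y; gaps 24 mm), 70 mm above the bench. +x points into the jamb block (45 x 150 mm, top level with the hinge line, face 13 mm from it), y along the hinge line, z up. In place, lid_holes meets this point and the lid's axes are parallel to these.
- pad_top (a point): centre of the top of the jig's sprung pad, a flat black plate 80 x 80 mm, 68 mm from the hinge line on the jig's -x side: right under the grip when the lid is in place. 72 mm above the bench when up, 52 mm fully down. The jig's plywood base, fixed to the bench, is 220 x 190 x 15 mm.
- pad (a joint): travel of the sprung pad straight down: 0 = up, 0.020 m = fully down on its stop. The spring pushes up with about 6 N at the top and 10 N at the stop, more than the lid weighs, so the lid rises again if let go.
- pin_block: wooden block 45 x 45 x 30 mm fixed to the bench, holding the hinge pin; origin under its centre
- hinge_pin: loose steel hinge pin, 8 mm thick, 75 mm long with a 13 mm head, standing in the hole of the small wooden pin block; waits there for a colleague, not used by you. Origin at its foot, 6 mm above the bench
- screwdriver: screwdriver lying on the bench, bystander
- hammer: hammer lying on the bench at the back, bystander
- glue: white glue bottle, 56 mm diameter, 120 mm tall, bystander; origin under its foot
- tin: steel tin, 70 mm diameter, 60 mm tall, bystander; origin under its foot
- offcut: plain wooden offcut 120 x 70 x 35 mm without handle or hinge, bystander; origin under its centre
- spoon_blank: carved wooden spoon blank, 155 mm long, 14 mm thick, bystander; origin on its underside

How it is judged:
By the outcome, as a careful person would: the job done as asked, in the order asked, and still so for the second after the job is handed in, while the arm keeps its last pose, push and grip.
It also fails if it takes over 38 s, if anything falls off the work surface, if the arm or the gripper's body presses on something with over 40 N, if the wrist force passes 120 N, or if a joint passes its speed limit or range.

ROBOT

A 7-joint arm with a two-finger parallel gripper is mounted at the origin on the work surface. World frame = base frame: x ahead of the robot, y to its left, z up, the work surface at z = 0. Lengths are in m, angles in rad, forces in N, time in s.
With the tool pointing down it reaches from about 0.4 to 0.85 m from the base axis. Payload 4.4 kg.
Tool frame: the origin (TCP) lies midway between the tips of the shut fingers; the grasp point (between the pads) lies 19 mm behind it (ctrl.grip_point_offset is the z of the grasp point in the tool frame, in m); z points along the fingers, y is the line along which they close (so a half turn about z gives the same grasp; the last joint's range is limited). The gripper opens to 94 mm and grips with 3 to 60 N. Pads are 16 mm wide; open, the fingers measure 119 mm over their backs; the gripper's body (75 mm by 177 mm) begins 78 mm behind the grasp point.
Start: joints at [1.255, 0.628, 0.038, 1.517, -0.027, 0.996, -0.02], TCP at [0.161, -0.63, 0.205] pointing down, gripper open.
Joint ranges: [-3.06, 3.06], [-0.37, 2.12], [-1.25, 1.32], [0.18, 2.47], [-1.1, 4.24], [0.23, 1.98], [-2.94, 2.94]. Speed limits (rad/s): [2.57, 2.57, 3.14, 3.14, 3.14, 3.14, 3.14].

INTERFACE

Orientations are given as a unit quaternion [x, y, z, w].
In Python, from station import ctrl gives the robot as it stands. Calls block until the motion is done:
- ctrl.movep(position, orientation): joint-space move of the TCP to a pose.
- ctrl.move_straight(position, ori=None, feed=0.15): straight line of the TCP; ori=None keeps the orientation; feed is the mean speed in m/s.
- ctrl.goto_joints(angles): joint-space move.
- ctrl.gripper_to(opening, grip_force=None): finger opening in m; grip_force is the grip in N (None keeps the last); returns when the fingers have stopped.
- ctrl.wait(seconds).
- ctrl.inverse_kinematics(position, orientation): joint angles nearest the present ones, or None.
- ctrl.get_state(): the state.
- ctrl.camera(name): name is "scene" or "side" or "wrist"; returns (picture, depth): 420x560x3 uint8, red, green, blue; 420x560 float32, m along the optical axis (not along the pixel's ray), 0 where there is no reading.
- ctrl.camera_info(name): a dict with "K" (3x3 intrinsics, pixels), "rvec" (rotation vector, rad) and "tvec" (3), from world to camera coordinates, as OpenCV has them. Camera axes: x right, y down, z forward; pixel columns grow to the right and rows downward; lengths in m; the calibration is good to about 2 mm. A picture is of the moment at which its call begins: read the wrist's pose just before it. camera_info takes no time and is no camera call; for the wrist camera it gives the pose at the moment of the call.
A pose or a line that the arm cannot do raises ctrl.IKError and nothing moves.
- ctrl.close_job(): hands the job in; it is judged then, once.
Trained networks look in the newest picture that a camera, given by its name, has taken for a name from the list of things; names that differ only in an ending like _2 or _b are one class to them, and where a whole thing is asked for, a point or a joint stands for the part that bears it (a point fixed in the world has none). Each returns a list of dicts, best first, with "score" (0 to 1); they miss things now and then, are a little off and sometimes report something else, mostly with a low value. They report only what shows in the picture. A call takes as long as a camera call.
- ctrl.silhouettes(camera, target): "pixels" (420x560 bool, what is visible of it) and "centre" ([column, row] in pixels, amid what is visible of it).
The state is a dict: "clock": time; "qpos": joint angles; "joint_velocities": joint speeds; "joint_efforts": joint torques, N m; "ee_pos": TCP position; "orientation": TCP orientation; "contact_force": force on the tool from outside, world axes, zero at the start; "ft_torque": the same for the moment, N m; "opening": finger opening in m; "grasp_force": force on a finger pad.
Only numpy, scipy, OpenCV 4.12 (cv2) and the standard library are available. Lean on these libraries where they do the work, as an engineer would, in place of code of your own. Each camera call takes 0.05 s, during which the arm holds its last target. There are 200 camera calls.

## Working session

There is one attempt and no reset: what is moved stays moved. The work goes in short steps, each a Python script; the robot and the scene stay as the last script left them, time stands still between calls to the robot, and variables do not carry over. Pictures are saved under pics/ and viewed, at most 10 in all, crops included, and the job is handed in when it is done.

```bash
mkdir -p pics; ls; python3 - <<'E'
from station import ctrl
import cv2,numpy as np
for n in("scene","side"):
    im,d=ctrl.camera(n); cv2.imwrite(f"pics/{n}0.png",im[:,:,::-1]); i=ctrl.camera_info(n); print(n,i["K"],i["rvec"],i["tvec"])
    R=cv2.Rodrigues(np.array(i["rvec"]))[0]; print("campos",-R.T@np.array(i["tvec"]).ravel())
    for t in("lid","lid_grip","jamb_holes","pad_top","pad","pin_block","glue","tin","hammer","screwdriver","offcut"):
        try: print(t,[(round(r["score"],2),np.round(r["centre"]).tolist(),int(r["pixels"].sum())) for r in ctrl.silhouettes(n,t)[:2]])
        except Exception as e: print(t,e)
s=ctrl.get_state(); print(s["clock"],s["orientation"],ctrl.grip_point_offset)
E
```

```text
pics
scene [[460.58257166   0.         279.56431243]
 [  0.         460.58257166 208.27383868]
 [  0.           0.           1.        ]] [ 2.3793354   0.9493675  -0.29356263] [-0.43202315 -0.27144026  1.53970249]
campos [ 1.06844823 -0.50375487  1.1116011 ]
lid [(0.94, [306.0, 178.0], 1344)]
lid_grip [(0.64, [308.0, 175.0], 1305)]
jamb_holes [(0.84, [191.0, 261.0], 5170), (0.74, [327.0, 112.0], 446)]
pad_top [(0.9, [183.0, 244.0], 887), (0.16, [307.0, 177.0], 1264)]
pad [(0.74, [186.0, 242.0], 874), (0.45, [308.0, 178.0], 1346)]
pin_block [(0.63, [253.0, 207.0], 316)]
glue [(0.67, [305.0, 238.0], 607)]
tin [(0.83, [328.0, 111.0], 472)]
hammer [(0.85, [296.0, 309.0], 1282), (0.64, [306.0, 238.0], 575)]
screwdriver [(0.79, [226.0, 195.0], 339)]
offcut [(0.83, [106.0, 297.0], 1435)]
side [[508.10562725   0.         283.29297366]
 [  0.         508.10562725 202.50754615]
 [  0.           0.           1.        ]] [ 0.89041706 -2.56111435  0.98876994] [0.48203115 0.3110254  1.52643872]
campos [-0.14297506  0.91447791  1.34253278]
lid [(0.89, [272.0, 261.0], 1260)]
lid_grip [(0.81, [269.0, 260.0], 1222)]
jamb_holes [(0.83, [350.0, 186.0], 2810), (0.56, [399.0, 158.0], 596)]
pad_top [(0.66, [355.0, 181.0], 380)]
pad [(0.59, [357.0, 180.0], 438)]
pin_block [(0.71, [311.0, 224.0], 228)]
glue [(0.56, [267.0, 194.0], 411), (0.27, [241.0, 334.0], 603)]
tin [(0.71, [244.0, 335.0], 594)]
hammer [(0.9, [272.0, 168.0], 475)]
screwdriver [(0.59, [334.0, 234.0], 236)]
offcut [(0.69, [394.0, 160.0], 613)]
1.2 [9.92211650e-01 1.24563400e-01 1.65228676e-05 6.74806795e-06] -0.0188
```

View pics/scene0.png

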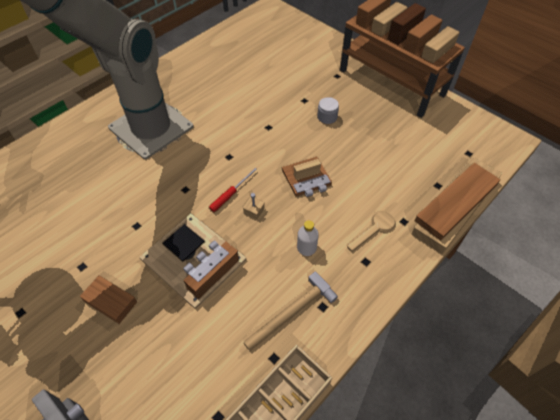

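View pics/side0.png

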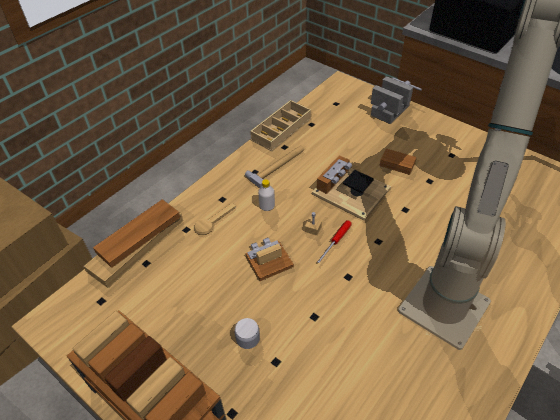

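```bash
cat > h.py <<'E'
from station import ctrl
import cv2,numpy as np
from scipy.spatial.transform import Rotation as Ro
def cloud(cam):
    """picture, world points HxWx3 (nan without reading)"""
    i=ctrl.camera_info(cam); im,d=ctrl.camera(cam)
    R=cv2.Rodrigues(np.array(i["rvec"]))[0]; t=np.array(i["tvec"]).ravel(); K=np.array(i["K"])
    v,u=np.mgrid[:d.shape[0],:d.shape[1]]
    P=np.stack([(u-K[0,2])/K[0,0]*d,(v-K[1,2])/K[1,1]*d,d],-1)
    W=(P-t)@R; W[d<=0]=np.nan
    return im,W
def down(yaw):  # tool z down, tool y at yaw+90deg... tool x along yaw
    return (Ro.from_euler('z',yaw)*Ro.from_euler('x',np.pi)).as_quat()
def rect(p):
    r=cv2.minAreaRect((p[:,:2]*1000).astype(np.float32)); return np.round(r[0],1).tolist(),np.round(r[1],1).tolist(),round(r[2],2)
E
python3 - <<'E'
from h import *
for n in("scene","side"):
    im,W=cloud(n)
    for t,bands in(("lid",[(.01,.025),(.055,.075)]),("jamb_holes",[(.008,.025),(.06,.085)]),("pad",[(.065,.08)])):
        r=ctrl.silhouettes(n,t)[0]; 
        p=W[r["pixels"]]; p=p[np.isfinite(p).all(1)]
        print(n,t,r["score"],np.round(np.median(p,0),3))
        for a,b in bands:
            q=p[(p[:,2]>a)&(p[:,2]<b)]
            if len(q)>5: print("  band",a,b,len(q),np.round(np.median(q,0),4),rect(q))
E
```

```text
scene lid 0.78 [0.535 0.182 0.02 ]
  band 0.01 0.025 854 [0.5416 0.1798 0.0184] ([530.4, 192.8], [123.2, 137.8], 64.75)
  band 0.055 0.075 187 [0.5226 0.1948 0.0617] ([520.6, 196.6], [80.0, 27.1], 63.91)
scene jamb_holes 0.6 [ 0.502 -0.243  0.02 ]
  band 0.008 0.025 2598 [ 0.4775 -0.2705  0.0146] ([486.8, -228.5], [222.6, 191.0], 2.8)
  band 0.06 0.085 2121 [ 0.5417 -0.2297  0.0713] ([507.1, -227.5], [169.0, 150.3], 2.41)
scene pad 0.8 [ 0.466 -0.231  0.071]
  band 0.065 0.08 848 [ 0.4659 -0.2303  0.0715] ([463.9, -228.8], [82.7, 81.9], 2.45)
side lid 0.97 [0.509 0.206 0.019]
  band 0.01 0.025 808 [0.5034 0.2081 0.0179] ([526.4, 193.5], [120.9, 135.1], 65.53)
  band 0.055 0.075 172 [0.5162 0.1973 0.0621] ([517.1, 197.3], [80.4, 28.2], 65.61)
side jamb_holes 0.77 [ 0.477 -0.205  0.018]
  band 0.008 0.025 1497 [ 0.4399 -0.1947  0.015 ] ([482.8, -229.1], [220.9, 205.8], 1.84)
  band 0.06 0.085 913 [ 0.526  -0.2217  0.0713] ([504.7, -227.1], [170.8, 162.1], 3.97)
side pad 0.97 [ 0.46  -0.226  0.071]
  band 0.065 0.08 385 [ 0.4585 -0.2247  0.0715] ([460.2, -229.9], [82.7, 86.9], 2.5)
```

The scene picture shows the lid at about (306,178) with its knuckles on the lower right of the bar, towards world +x. The jig is at about (195,255), with the pad at (183,242) and the jamb block at (212,268) on the +x side. The side picture agrees, with the lid at (270,258) and the jig at (350,185). The measured sizes (80 mm bar, 82 mm pad, 222x191 base) and heights also match, so I'll refine with the wrist camera next.

```bash
python3 - <<'E'
from h import *
i=ctrl.camera_info("wrist"); s=ctrl.get_state()
R=cv2.Rodrigues(np.array(i["rvec"]))[0]; c=-R.T@np.array(i["tvec"]).ravel()
T=Ro.from_quat(s["orientation"]).as_matrix()
print("cam in tool",T.T@(c-s["ee_pos"]),"axis",T.T@R.T[:,2], "K",i["K"][0])
for y in(64.6,-115.4):
    print(y,[np.round(ctrl.inverse_kinematics(p,down(np.radians(a))),2).tolist() for p,a in(((.518,.197,.024),y),((.463,-.229,.076),y+28),((.463,-.229,.3),y+28))])
E
```

```text
cam in tool [ 0.08205948 -0.0002689  -0.17890559] axis [-2.82763504e-01  7.46901306e-04  9.59189368e-01] K [299.16332149   0.         281.64851809]
64.6 [[-0.33, 0.76, -0.13, 1.92, 0.19, 0.47, -1.04], [0.58, 0.65, -0.26, 2.0, 0.31, 0.54, 0.14], [0.7, 0.36, -0.41, 1.74, 0.16, 1.07, 0.28]]
-115.4 [[0.2, 1.02, -1.06, 1.91, 1.13, 0.97, 1.27], [0.11, 0.68, 0.46, 2.01, -0.54, 0.57, -2.15], [0.08, 0.36, 0.45, 1.76, -0.18, 1.06, -2.5]]
```

```bash
cat >> h.py <<'E'
def bandrects(W,c,r,bands):
    ok=np.isfinite(W).all(2)&(np.hypot(W[...,0]-c[0],W[...,1]-c[1])<r)
    for a,b in bands:
        m=(ok&(W[...,2]>a)&(W[...,2]<b)).astype(np.uint8)
        n,l,st,_=cv2.connectedComponentsWithStats(m)
        for k in range(1,n):
            if st[k,4]>60:
                q=W[l==k]; print("  band",a,b,st[k,4],np.round(np.mean(q,0)*1000,1),rect(q))
E
python3 - <<'E'
from h import *
def look(p,yaw,name):
    ctrl.movep(p,down(np.radians(yaw))); ctrl.wait(.2)
    im,W=cloud("wrist"); cv2.imwrite(f"pics/{name}.png",im[:,:,::-1]); np.savez(f"{name}.npz",im=im,W=W); return W
W=look((.49,-.229,.22),92.4,"wjig")
bandrects(W,(.5,-.229),.16,[(.008,.025),(.064,.069),(.069,.074),(.074,.085)])
for t in("pad","jamb_holes"):
    r=ctrl.silhouettes("wrist",t)
    if r: p=W[r[0]["pixels"]]; p=p[np.isfinite(p).all(1)]; print(t,r[0]["score"],rect(p[p[:,2]>.06]))
W=look((.518,.197,.19),64.6,"wlid")
bandrects(W,(.53,.195),.12,[(.014,.0215),(.0225,.035),(.055,.07)])
print(ctrl.get_state()["clock"],ctrl.get_state()["ee_pos"])
a=cv2.imread("pics/wjig.png");b=cv2.imread("pics/wlid.png")
cv2.imwrite("pics/w2.png",cv2.resize(np.vstack([a,b]),(400,600)))
E
```

```text
band 0.008 0.025 13182 [ 461.  -209.7   14.7] ([484.1, -228.5], [220.4, 189.6], 2.56)
  band 0.064 0.069 71 [ 460.1 -189.5   66.4] ([460.1, -189.5], [77.3, 0.4], 2.41)
  band 0.069 0.074 4694 [ 562.4 -218.5   71.3] ([561.6, -224.6], [51.3, 148.6], 2.21)
  band 0.069 0.074 4861 [ 461.3 -228.    71.7] ([461.1, -229.4], [79.5, 79.6], 2.48)
  band 0.074 0.085 317 [ 526.8 -182.3   77.9] ([527.3, -182.6], [17.4, 19.6], 3.7)
  band 0.074 0.085 281 [ 528.9 -226.2   78. ] ([529.4, -226.4], [17.8, 20.2], 3.45)
  band 0.074 0.085 256 [ 530.8 -270.    77.9] ([530.9, -270.5], [17.5, 20.2], 3.92)
pad 0.8 ([461.1, -229.2], [79.5, 79.9], 2.48)
jamb_holes 0.64 ([504.3, -227.3], [166.1, 149.1], 2.45)
  band 0.014 0.0215 7306 [520.9 201.8  18.4] ([521.8, 195.1], [120.5, 117.9], 65.3)
  band 0.0225 0.035 246 [588.7 189.   26.1] ([589.0, 188.5], [18.9, 17.7], 65.44)
  band 0.0225 0.035 222 [570.2 149.1  26.2] ([570.7, 148.6], [19.3, 17.1], 67.27)
  band 0.055 0.07 1496 [519.  199.1  62.6] ([517.9, 197.3], [79.9, 21.2], 64.96)
5.6583 [0.51836117 0.19612035 0.19005441]
```

View pics/w2.png

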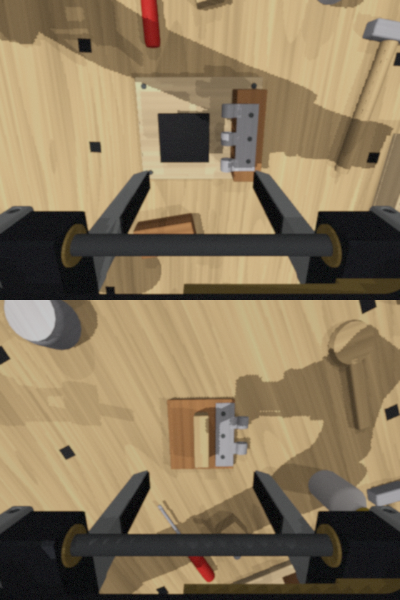

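The top half of the wrist picture shows the jig, with the pad at about (183,137) and the three knuckles near x=228. The bottom half shows the lid with its bar at (202,440) and knuckles at (240,438). The knuckle spacing (88 and 44 mm) and the 68 mm offsets match the given sizes, so I'll grasp now.

```bash
python3 - <<'E'
from h import *
q=down(np.radians(65.2))
ctrl.movep((.5181,.1972,.10),q); ctrl.move_straight((.5181,.1972,.025),feed=.12)
print(ctrl.get_state()["contact_force"])
ctrl.gripper_to(.0,45); s=ctrl.get_state(); print(s["opening"],s["grasp_force"],s["ee_pos"],s["clock"])
ctrl.move_straight((.5181,.1972,.20),feed=.2)
s=ctrl.get_state(); print(s["opening"],s["grasp_force"],s["contact_force"])
ctrl.move_straight((.4611,-.2294,.20),down(np.radians(92.45)),feed=.25)
ctrl.move_straight((.4611,-.2294,.150),feed=.12); ctrl.wait(.3)
s=ctrl.get_state(); print(s["opening"],s["contact_force"],s["ee_pos"],s["orientation"],s["clock"])
im,W=cloud("wrist"); cv2.imwrite("pics/wheld.png",im[:,:,::-1]); np.savez("held.npz",im=im,W=W)
bandrects(W,(.5,-.229),.16,[(.138,.147),(.1485,.165),(.18,.195),(.074,.083)])
E
```

```text
[ 0.01239156  0.23607746 -0.28927807]
0.02142916532719556 44.999815821647644 [0.51823164 0.19715618 0.02498626] 7.9833
0.02187370924121757 44.99906301498413 [-0.32793279 -0.42960851 -2.98173872]
0.02161220630090215 [ 0.76416825 -0.21416823 -3.42253186] [ 0.46147556 -0.22958401  0.15060908] [6.91845779e-01 7.22045043e-01 1.49157191e-04 5.92959468e-04] 11.75
  band 0.138 0.147 16170 [ 460.5 -205.5  144.1] ([465.3, -217.6], [120.6, 97.2], 2.39)
  band 0.138 0.147 84 [ 534.6 -240.7  140.7] ([534.2, -240.1], [8.5, 7.1], 26.13)
  band 0.1485 0.165 239 [ 459.1 -189.5  157.2] ([459.0, -190.1], [21.8, 2.2], 1.63)
  band 0.1485 0.165 768 [ 526.4 -204.   151.8] ([527.3, -204.4], [17.6, 19.2], 2.66)
  band 0.1485 0.165 107 [ 443.1 -220.8  160. ] ([442.6, -220.9], [9.7, 1.5], 2.18)
  band 0.1485 0.165 106 [ 477.5 -219.5  159.5] ([478.1, -219.5], [9.7, 1.0], 3.08)
  band 0.1485 0.165 653 [ 528.2 -247.7  151.8] ([528.9, -248.6], [18.2, 19.8], 2.29)
  band 0.18 0.195 5707 [ 460.2 -220.4  188.1] ([461.3, -223.5], [44.1, 71.4], 19.95)
  band 0.074 0.083 79 [ 533.7 -180.5   76.9] ([534.2, -180.6], [8.0, 20.2], 21.27)
```

View pics/wheld.png

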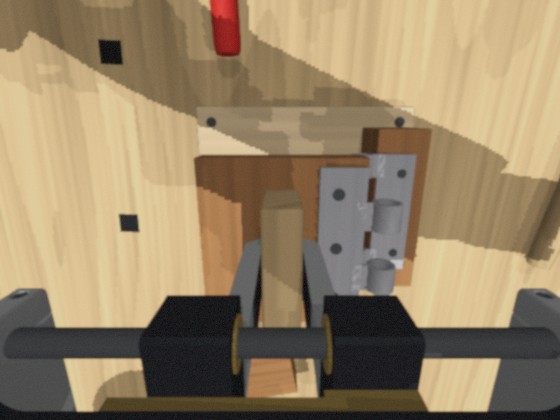

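The held picture shows the lid gripped level over the jig, with its two knuckles at about (387,217) and (380,277). The lid reads about 1 mm short in x against the jig. I'll correct that, lower to just above meshing height, and measure both sides again at similar heights.

```bash
python3 - <<'E'
from h import *
q=down(np.radians(92.45))
ctrl.move_straight((.4622,-.2294,.103),q,feed=.08); ctrl.wait(.3)
s=ctrl.get_state(); print(s["opening"],s["contact_force"],s["ee_pos"],s["clock"])
im,W=cloud("wrist"); cv2.imwrite("pics/wlow.png",cv2.resize(im[100:330,200:480,::-1],(784,644))[:600]); np.savez("low.npz",im=im,W=W)
bandrects(W,(.53,-.226),.09,[(.101,.115),(.074,.084),(.0765,.084)])
E
```

```text
0.021779929105784575 [-0.02320901 -0.14860959 -3.20995899] [ 0.46239432 -0.22953029  0.10336064] 12.8417
  band 0.101 0.115 190 [ 460.1 -189.4  108.2] ([459.9, -190.1], [21.8, 2.2], 2.24)
  band 0.101 0.115 783 [ 527.3 -204.   104.5] ([528.2, -204.4], [17.7, 19.8], 2.09)
  band 0.101 0.115 67 [ 444.5 -220.8  111. ] ([444.2, -220.8], [7.8, 1.2], 1.71)
  band 0.101 0.115 79 [ 478.2 -219.4  111. ] ([478.9, -219.3], [9.3, 1.4], 4.08)
  band 0.101 0.115 666 [ 529.  -247.5  104.5] ([530.0, -248.4], [17.7, 19.9], 2.04)
  band 0.074 0.084 637 [ 527.2 -182.2   78.3] ([528.2, -182.5], [16.0, 20.4], 3.26)
  band 0.074 0.084 355 [ 528.8 -229.4   78.4] ([530.2, -229.2], [16.3, 14.9], 0.07)
  band 0.0765 0.084 561 [ 527.  -182.2   78.6] ([527.6, -182.4], [14.7, 19.9], 4.2)
  band 0.0765 0.084 321 [ 528.5 -229.4   78.7] ([529.4, -229.3], [14.8, 14.7], 87.38)
```

View pics/wlow.png

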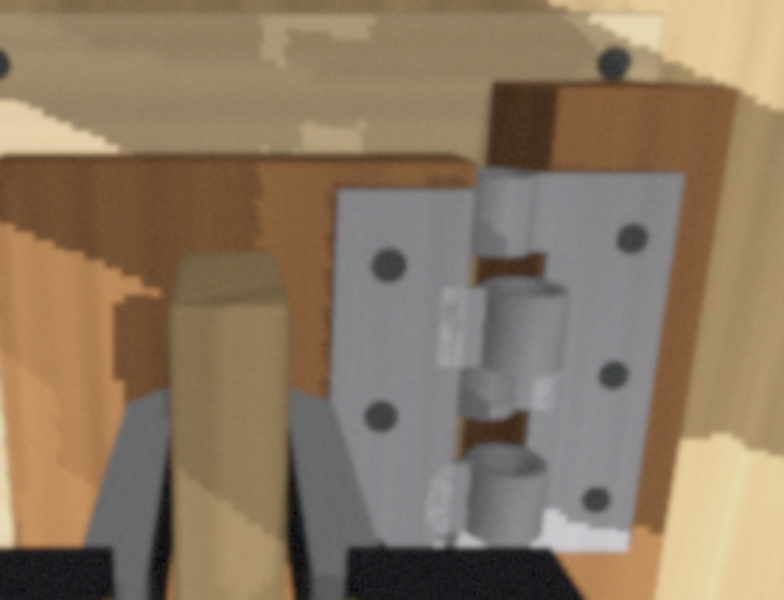

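The close-up shows the lid knuckles at (525,330) and (505,495), each centred in a jamb gap and about 0.3 mm short in x. I'll nudge it and press down while watching the force.

```bash
python3 - <<'E'
from h import *
def st():
    s=ctrl.get_state(); print(np.round(s["ee_pos"],4),np.round(s["contact_force"],1),np.round(s["ft_torque"],2),round(s["opening"],4),s["clock"]); return s["contact_force"]
x,y=.4625,-.2294
ctrl.move_straight((x,y,.098),down(np.radians(92.45)),feed=.05); st()
for z in(.092,.086,.081):
    ctrl.move_straight((x,y,z),feed=.04); f=st()
    if f[2]>12 or np.hypot(*f[:2])>8: break
else:
    while z>.0725 and f[2]<18:
        z-=.001; ctrl.move_straight((x,y,z),feed=.03); ctrl.wait(.1); f=st()
print("z",z)
E
```

```text
[ 0.4622 -0.2293  0.0976] [-0.7 -0.8 -2.4] [-0.06 -0.03 -0.05] 0.0217 13.1417
[ 0.4627 -0.2295  0.0922] [-1.2  0.5  4.1] [ 0.07  0.22 -0.  ] 0.022 13.4417
[ 0.4627 -0.2295  0.0863] [-0.8  0.2  5.5] [0.06 0.27 0.01] 0.0218 13.7417
[ 0.4627 -0.2295  0.0814] [-2.   0.5  6.5] [ 0.03  0.28 -0.01] 0.0215 14.0167
[ 0.4627 -0.2295  0.0806] [-1.1  0.5  5.9] [0.1  0.31 0.02] 0.0216 14.3667
[ 0.4627 -0.2295  0.0796] [-1.1 -0.   6.7] [ 0.09  0.28 -0.03] 0.0216 14.7167
[ 0.4626 -0.2295  0.0786] [-1.1  0.5  7.1] [0.1  0.38 0.02] 0.0217 15.0667
[ 0.4627 -0.2295  0.0776] [-0.7  0.9  7.4] [ 0.13  0.32 -0.01] 0.0214 15.4167
[ 0.4627 -0.2295  0.0769] [-3.2  0.1 10. ] [ 0.2   0.52 -0.02] 0.0217 15.7667
[ 0.4627 -0.2295  0.0769] [-5.7  2.3 18.8] [ 0.44  1.05 -0.01] 0.0216 16.1167
z 0.075
```

```bash
python3 - <<'E'
from h import *
s=ctrl.get_state(); R=Ro.from_quat(s["orientation"]).as_matrix(); print("tool z",R[:,2],"yaw",np.degrees(np.arctan2(R[1,0],R[0,0])))
im,W=cloud("wrist"); cv2.imwrite("pics/wend.png",cv2.resize(im[100:330,200:480,::-1],(728,598))); np.savez("end.npz",im=im,W=W)
bandrects(W,(.53,-.226),.06,[(.0755,.084)])
ok=np.isfinite(W).all(2)
m=ok&(abs(W[...,2]-.07)<.004)&(W[...,0]>.41)&(W[...,0]<.485)&(W[...,1]>-.22)&(W[...,1]<-.17)
q=W[m]; A=np.c_[q[:,:2]-q[:,:2].mean(0),np.ones(len(q))]; print("board plane tilt deg",np.degrees(np.linalg.lstsq(A,q[:,2],rcond=None)[0][:2]),q[:,2].mean())
sc,_=ctrl.camera("scene"); cv2.imwrite("pics/send.png",cv2.resize(sc[170:310,110:300,::-1],(760,560)))
E
```

```text
tool z [ 5.76063989e-04 -1.15578086e-03 -9.99999166e-01] yaw 92.4496245403996
  band 0.0755 0.084 842 [ 526.4 -182.1   78.3] ([526.9, -182.5], [17.3, 20.2], 2.12)
  band 0.0755 0.084 717 [ 527.7 -203.9   78.3] ([528.5, -204.4], [16.8, 19.3], 2.4)
  band 0.0755 0.084 702 [ 528.3 -225.8   78.3] ([529.1, -226.2], [16.6, 20.5], 3.03)
  band 0.0755 0.084 604 [ 529.5 -247.5   78.3] ([530.1, -248.3], [17.1, 19.7], 4.35)
board plane tilt deg [ 0.19839008 -0.09939686] 0.06969657194340664
```

View pics/wend.png

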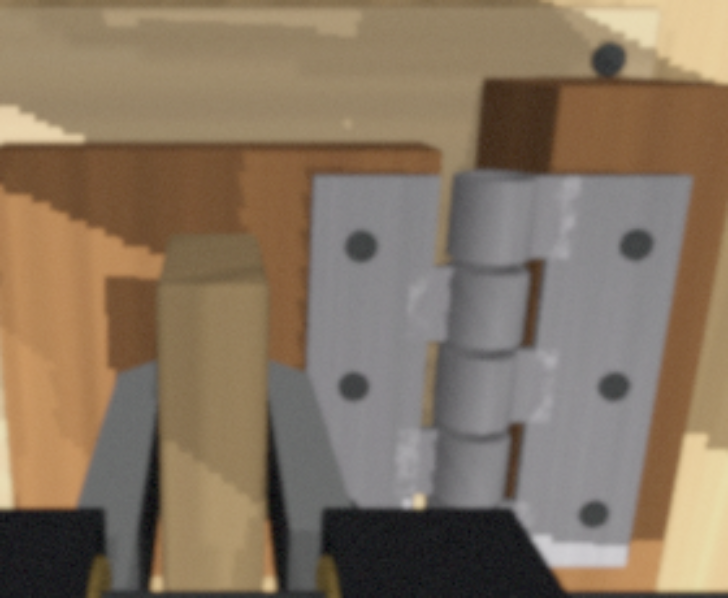

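View pics/send.png

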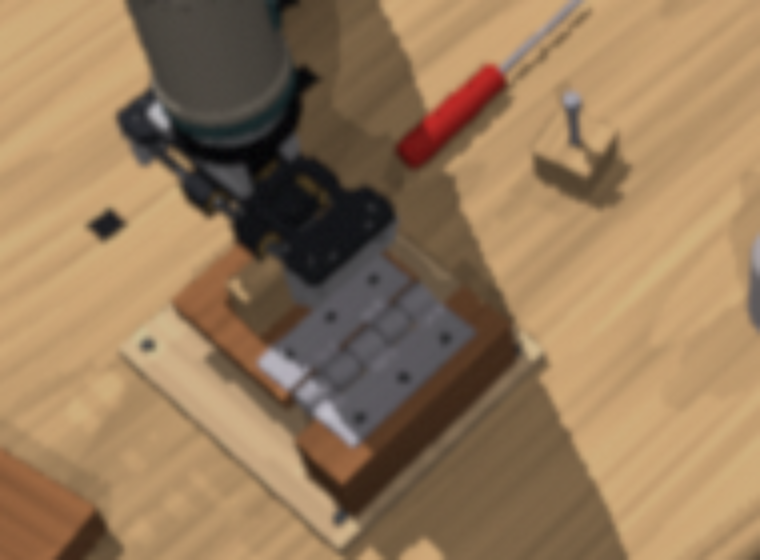

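The last pictures show all four visible knuckles interleaved on one line, near x≈490 in the close-up. They sit at equal height, evenly spaced at 22 mm, and in line to within about 0.3 mm. The board is level to 0.2° and the pad is on its stop. The pin and screwdriver haven't moved, so I'll hand it in.

```bash
python3 - <<'E'
from station import ctrl
ctrl.wait(.5); s=ctrl.get_state(); print(s["ee_pos"],s["contact_force"],s["grasp_force"],s["clock"])
print(ctrl.close_job())
E
```

```text
[ 0.46270336 -0.22949938  0.07690712] [-4.36277038  2.40730665 19.94712786] 45.005879402160645 16.7167
the job is handed in; nothing more can be done
None
```

I handed the job in at 16.7 s with the lid still gripped and pressed level with the pad on its stop; its knuckles are meshed and measured in line with the jamb's to about 0.3 mm, and I moved nothing else.

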